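Re-pin the tray slide at its outer hole

ROBOT

A 6-joint arm with a two-finger parallel gripper is mounted at the origin on the work surface. World frame = base frame: x ahead of the robot, y to its left, z up, the work surface at z = 0. Lengths are in m, angles in rad, forces in N, time in s.
With the tool pointing down it reaches from about 0.375 to 0.925 m from the base axis. Payload 5.7 kg.
Tool frame: the origin (TCP) lies midway between the tips of the shut fingers; the grasp point (between the pads) lies 19 mm behind it; z points along the fingers, x is the direction in which the jaws open and shut, and the axes are right-handed (so a half turn about z gives the same grasp; the last joint's range is limited). The gripper opens to 88 mm and grips with 3 to 60 N. Pads are 20 mm wide; open, the fingers measure 115 mm over their backs; the gripper's body (75 mm by 178 mm) begins 61 mm behind the grasp point.
Start: joints at [1.119, 0.359, 1.51, -0, 1.272, -0.115], TCP at [0.198, 0.566, 0.223] pointing down, gripper open.
Joint ranges: [-2.97, 2.97], [-1.01, 2.36], [0.21, 2.38], [-0.96, 4.11], [0.2, 2.71], [-2.98, 2.98]. Speed limits (rad/s): [2.39, 2.39, 3.14, 3.14, 3.14, 3.14].

INTERFACE

Orientations are given as a unit quaternion [x, y, z, w].
In Python, from bench import move_ptp, servo_line, goto_joints, move_gripper, sleep, inverse_kinematics, capture, PlanningError, close_job, spot_in, silhouettes, current_clock, current_joint_pos, current_qvel, current_joint_torque, current_position, current_orientation, current_force, current_torque, current_finger_gap gives the robot as it stands. Calls block until the motion is done:
- move_ptp(position, orientation): joint-space move of the TCP to a pose.
- servo_line(position, orientation=None, rate=0.15, contact_N=None): straight line of the TCP; orientation=None keeps the orientation; rate is the mean speed in m/s. With contact_N (N) it stops when the force on the tool has changed by that much, and returns True; else False.
- goto_joints(angles): joint-space move.
- move_gripper(opening): finger opening in m; the grip force is fixed at half the most; returns when the fingers have stopped.
- sleep(seconds).
- inverse_kinematics(position, orientation): joint angles nearest the present ones, or None.
- capture(name): name is "scene" or "side" or "wrist"; returns a dict with "image" (420x560x3 uint8, blue, green, red), "range_z" (420x560 float32, m along the optical axis (not along the pixel's ray), 0 where there is no reading), "intrinsics" (3x3 intrinsics, pixels), "R" (3x3) and "t" (3): a world point X has camera coordinates R X + t. Camera axes: x right, y down, z forward; pixel columns grow to the right and rows downward; lengths in m; the calibration is good to about 2 mm. A picture is of the moment at which its call begins.
A pose or a line that the arm cannot do raises PlanningError and nothing moves.
- close_job(): hands the job in, once; it reports no verdict.
Trained networks look in the newest picture that a camera, given by its name, has taken for a name from the list of things; names that differ only in an ending like _2 or _b are one class to them, and where a whole thing is asked for, a point or a joint stands for the part that bears it (a point fixed in the world has none). Each returns a list of dicts, best first, with "conf" (0 to 1); they miss things now and then, are a little off and sometimes report something else, mostly with a low value. They report only what shows in the picture. A call takes as long as a camera call. They do not tell look-alikes from the thing itself.
- spot_in(camera, query): "xy" ([column, row] in pixels, amid what is visible of it).
- silhouettes(camera, query): "region" (420x560 bool, what is visible of it) and "xy" ([column, row] in pixels, amid what is visible of it).
Readings, each from a call of its own:
- current_clock(): time.
- current_joint_pos(): joint angles.
- current_qvel(): joint speeds.
- current_joint_torque(): joint torques, N m.
- current_position(): TCP position.
- current_orientation(): TCP orientation.
- current_force(): force on the tool from outside, world axes, zero at the start.
- current_torque(): the same for the moment, N m.
- current_finger_gap(): finger opening in m.
Only numpy, scipy, OpenCV 4.12 (cv2) and the standard library are available. Lean on these libraries where they do the work, as an engineer would, in place of code of your own. Each camera call takes 0.05 s, during which the arm holds its last target. There are 200 camera calls.

TASK

The three-tier tray slide is locked by a quick-release pin. Pull the pin up out of its detent until it clears the base, bring the slide out to the outermost of the base's three holes, and push the pin down through both parts there until its collar is fully home on the slide; then let go. Leave the bowl, wheel, wrench and bearing puller where they lie.

Things in the scene. Friction and masses are not known exactly. Their poses are not given: they have to be found in the camera images.
- slide_base: Fixed aluminium base of the slide, 74 mm wide (its x), y from -230 to +110 mm, flat top 22 mm above the ledge. Origin: at ledge height under the start hole; z up; +y is the way the slide is pulled out. Three through holes, 16 mm diameter, at y = 0, 35, 70 mm. Guide rails 5 mm wide, 12 mm high on both long edges; a like stop bar at the outer end, y = 105 to 110 mm.
- start_hole (a point): Centre of the start hole's mouth, on the base's top face (22 mm above the ledge). The pin starts here.
- outer_hole (a point): Centre of the outermost hole's mouth, on the base's top face, 70 mm along the base's +y from the start hole: where the pin must end. Between the two, at 35 mm, is a middle hole that is not wanted.
- tray_slide (a joint): Position of the carriage along the base's +y, in m: 0 at the start hole, 0.070 when its hole is over the outer hole, free to run from -0.010 to 0.082. Friction about 2 N; the carriage with its trays weighs about 0.9 kg. It only moves once the pin's tip is above the base's top face.
- carriage_hole (a point): Centre of the mouth of the carriage's only hole (16 mm, straight through), on its top face, 47 mm above the ledge. The carriage here is an aluminium bar 60 mm wide, 23 to 47 mm above the ledge, ending 22 mm outward (+y) of the hole. Spring balls in the hole snap into the pin's groove when it is home: breaking free or snapping in takes about 5 to 10 N along the pin; elsewhere they rub on the shank.
- tray_stack (a point): Middle of the stack of three grey trays in tiers, at the top rim of the uppermost, 129 mm above the ledge. The trays are fixed on the carriage and move with it; 150 mm wide (base x), from 77 to 223 mm inward (-y) of the carriage's hole. Two black bushings fixed in the top tray reach 7 mm above its rim.
- pin: Loose steel quick-release pin, upright, round about its z, about 0.13 kg. Origin: centre of the underside of its collar (28 mm diameter, 5 mm thick); 47 mm above the ledge when home, the collar then lies on the carriage's top. Below it a 14 mm shank 44 mm long, with a detent groove 5 to 15 mm below the collar; the last 6 mm taper to 8 mm diameter.
- pin_grip (a point): Middle of the pin's dark straight round handle (20 mm diameter, from 5 to 47 mm above the pin's origin, with a 12 mm button 4 mm high on top); this point is 26 mm above the pin's origin, on its axis.
- pin_tip (a point): Centre of the pin's lower end, 44 mm below its origin; 3 mm above the ledge when home. The pin is clear of the base when this is more than 22 mm above the ledge. Raised 20 to 30 mm the tip is clear of the base but still in the carriage's hole, so the pin can draw the carriage along.
- bowl: Stainless bowl, 90 mm across, 35 mm high, origin under its centre. Leave alone.
- wheel: Yellow wheel lying flat, 90 mm across, 34 mm high at its hub, origin under its centre. Leave alone.
- socket_wrench: Steel socket wrench lying along its x, 214 mm long, 52 mm across at its head, 28 mm high, origin under its middle. Leave alone.
- bearing_puller: Two-jaw bearing puller lying flat along its x, 170 mm long, 90 mm wide, 28 mm high, origin under its middle. Leave alone.
Not all that is in view belongs to the job. Of the things like the pin, leave any that is blue, orange or purple; of the rest the larger one is meant.

How it is judged:
On the way, in this order (a step that is already met when the one before it is completed fails the run):
1. the pin is pulled up until its tip is clear of the base (z of pin_tip in the frame of slide_base above 0.0225 m), for 0.1 s.
2. the slide is brought out so that its hole is over the outer hole, to 4 mm (value of joint tray_slide between 0.066 and 0.074 m), for 0.1 s.
At the end, for the whole second after the job is handed in: The carriage stands with its hole over the outer hole (within 4 mm), the pin is upright through both (its tip within 4 mm of the outer hole's axis), its collar within 2 mm of the carriage's top face, at rest and released (all of step 2 and horizontal distance between pin_tip and outer_hole below 0.004 m and z of pin in the frame of carriage_hole between -0.003 and 0.002 m and angle between pin's own z axis and vertical below 0.1 rad and linear speed of pin below 0.01 m/s); the robot touches nothing.
It fails at once if a bystander is shifted by more than 15 mm (distance of any of bowl, wheel, socket_wrench, bearing_puller from where it was at the start of the episode above 0.015 m).
It also fails if it takes over 38 s, if anything falls off the work surface, if the arm or the gripper's body presses on something with over 40 N, if the wrist force passes 120 N, or if a joint passes its speed limit or range.

## Working session

There is one attempt and no reset: what is moved stays moved. The work goes in short steps, each a Python script; the robot and the scene stay as the last script left them, time stands still between calls to the robot, and variables do not carry over. Pictures are saved under pics/ and viewed, about 8 in all and at most 12, crops included, and the job is handed in when it is done.

```bash
mkdir -p pics
cat > h.py <<'E'
import numpy as np, cv2
from bench import *
def world(c,uv,z):  # median depth near pixel
    K=c["intrinsics"]; p=np.linalg.inv(K)@[uv[0],uv[1],1]*z
    return c["R"].T@(p-c["t"])
def cloud(c,mask=None):
    d=c["range_z"]; m=d>0
    if mask is not None: m&=mask
    v,u=np.nonzero(m); z=d[v,u]; K=c["intrinsics"]
    p=(np.linalg.inv(K)@np.vstack([u,v,np.ones(len(u))]))*z
    return (c["R"].T@(p-c["t"][:,None])).T
E
python3 - <<'E'
from h import *
np.set_printoptions(precision=4,suppress=True)
ims=[]
for n in ("scene","side"):
    c=capture(n); im=c["image"].copy(); np.savez(n+".npz",**c)
    print(n,"cam at",-c["R"].T@c["t"])
    for q in ("pin","slide_base","tray_stack","bowl","wheel","socket_wrench","bearing_puller"):
        for s in silhouettes(n,q)[:4]:
            P=cloud(c,s["region"])
            if len(P): print(q,round(s["conf"],2),np.round(s["xy"]),len(P),np.median(P,0),P[:,2].max())
    cv2.imwrite(f"pics/{n}0.png",im)
print(current_clock())
E
```

```text
scene cam at [0.9808 0.222  0.8393]
pin 0.83 [278. 121.] 292 [ 0.3561 -0.0638  0.0603] 0.09586909486652753
pin 0.78 [267. 324.] 326 [0.7487 0.1045 0.0714] 0.09680622280576304
pin 0.64 [361. 249.] 210 [0.5527 0.1872 0.0459] 0.07518200320044342
pin 0.63 [301. 303.] 122 [0.6887 0.1401 0.0524] 0.06812452971013833
slide_base 0.96 [246. 178.] 11335 [ 0.5367 -0.0634  0.0801] 0.1385476377934924
tray_stack 0.82 [229. 164.] 8486 [ 0.5252 -0.0873  0.1071] 0.1385476377934924
bowl 0.74 [186. 224.] 1520 [ 0.6238 -0.1349  0.0146] 0.038256258759251205
bowl 0.5 [368. 313.] 2368 [0.6368 0.2424 0.0223] 0.03403857455510268
wheel 0.77 [237. 260.] 1861 [ 0.6584 -0.0002  0.0273] 0.03722619542653376
socket_wrench 0.59 [331. 188.] 1332 [0.4272 0.0874 0.0209] 0.03130299667284392
bearing_puller 0.81 [367. 313.] 2501 [0.637  0.2421 0.0219] 0.03403857455510268
side cam at [0.3218 0.4729 0.5506]
pin 0.92 [180. 213.] 402 [0.7404 0.1097 0.0577] 0.09593122742855614
pin 0.8 [416. 227.] 419 [ 0.3515 -0.0578  0.0581] 0.09552410160309889
pin 0.73 [247. 291.] 289 [0.5466 0.1932 0.0451] 0.07457327302110878
pin 0.59 [297. 
[... 199 characters left out ...]
897610100096
tray_stack 0.25 [290. 176.] 645 [ 0.65   -0.1343  0.0197] 0.10224574502405234
bowl 0.7 [286. 176.] 632 [ 0.6499 -0.1342  0.0196] 0.10224574502405234
bowl 0.51 [343. 181.] 7645 [ 0.5034 -0.0669  0.1004] 0.13669897610100096
bowl 0.36 [296. 218.] 309 [0.5391 0.0364 0.0718] 0.09918346607075045
wheel 0.93 [254. 211.] 1331 [0.6464 0.0115 0.0267] 0.035669907427536826
socket_wrench 0.65 [334. 292.] 1896 [0.4261 0.1034 0.021 ] 0.02959853312894357
bearing_puller 0.74 [185. 303.] 2496 [0.6279 0.2503 0.0219] 0.0323346531347151
bearing_puller 0.43 [341. 181.] 7693 [ 0.5039 -0.0666  0.0997] 0.13669897610100096
bearing_puller 0.2 [255. 210.] 1358 [0.6469 0.0113 0.0267] 0.035669907427536826
0.8
```

View pics/scene0.png

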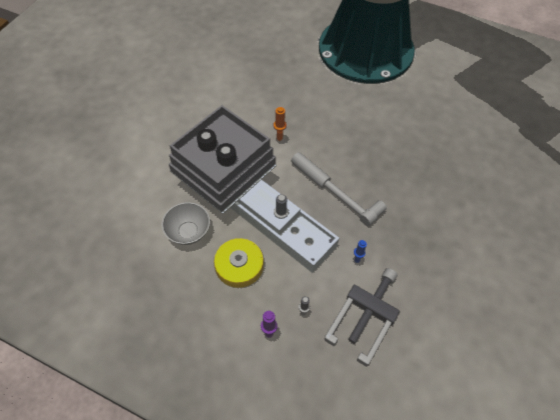

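View pics/side0.png

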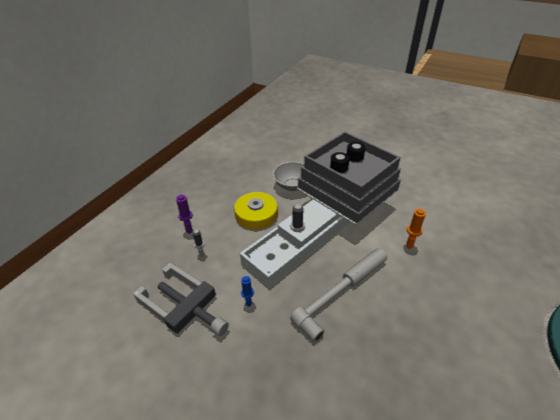

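The slide's pin shows at scene (281,205) and side (297,217). The empty holes are at (295,230) and (309,241). The orange, blue and purple pins and the small grey one are decoys.

Run:
```python
from h import *
np.set_printoptions(precision=4,suppress=True)
for n,uv in (("scene",(281,205)),("side",(297,217))):
    c=dict(np.load(n+".npz")); P=cloud(c)
    near=P[np.hypot(P[:,0]-.54,P[:,1]-.036)<.03]
    h=near[(near[:,2]>.06)]; print(n,"handle",len(h),h.mean(0),h.min(0),h.max(0),"top",near[near[:,2]>.09].mean(0))
    N=P[np.hypot(P[:,0]-.56,P[:,1]-.06)<.16]
    for lo,hi in((.044,.051),(.019,.037),(.12,.134)):
        s=N[(N[:,2]>lo)&(N[:,2]<hi)]
        if lo<.1: s=s[(np.abs((s-[.54,.036,0])@np.array([.66,-.75,0]))<.05)]
        print(lo,len(s),cv2.minAreaRect(s[:,:2].astype(np.float32)*1000))
    im=c["image"]; u,v=uv
    cv2.imwrite(f"pics/{n}1.png",cv2.resize(im[v-50:v+70,u-70:u+70],None,fx=4,fy=4,interpolation=cv2.INTER_CUBIC))
    # ray crossing for hole centres
    K=c["intrinsics"]; px={"scene":[(295,230),(309,241)],"side":[(284,246),(271,256)]}[n]
    C=-c["R"].T@c["t"]
    for p in px:
        d=c["R"].T@np.linalg.inv(K)@[*p,1]; print("hole",C+d*(.022-C[2])/d[2])
```

```text
scene handle 182 [0.5454 0.0285 0.0846] [0.5324 0.0171 0.0603] [0.5527 0.0371 0.0998] top [0.5429 0.0277 0.0945]
0.044 1092 ((569.566650390625, 56.17991638183594), (290.2177429199219, 75.9964599609375), 48.54222869873047)
0.019 1631 ((572.0718994140625, 70.38958740234375), (270.7967529296875, 95.66323852539062), 48.437171936035156)
0.12 463 ((513.1024780273438, -73.41116333007812), (34.870582580566406, 135.6538543701172), 74.08948516845703)
hole [0.5507 0.0611 0.022 ]
hole [0.5604 0.0941 0.022 ]
side handle 211 [0.5399 0.0346 0.0823] [0.5325 0.0224 0.0603] [0.5514 0.0405 0.0992] top [0.5414 0.0322 0.0943]
0.044 1029 ((563.46826171875, 52.444969177246094), (307.88214111328125, 73.986083984375), 49.97882843017578)
0.019 1850 ((562.1710815429688, 71.25665283203125), (296.14306640625, 77.32035827636719), 42.89433288574219)
0.12 490 ((514.072265625, -72.19918823242188), (38.62652587890625, 136.5118865966797), 73.92705535888672)
hole [0.5504 0.0641 0.022 ]
hole [0.5594 0.0962 0.022 ]
```

View pics/scene1.png

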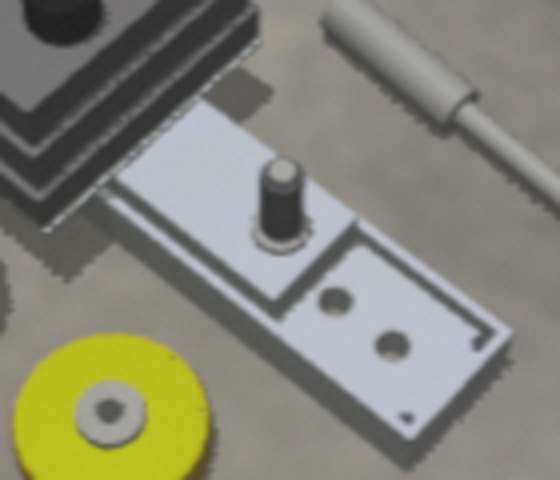

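```bash
cat >> h.py <<'E'
from scipy.spatial.transform import Rotation as Ro
A=np.deg2rad(74); D=np.array([np.cos(A),np.sin(A),0])
def quat(yaw): return (Ro.from_euler("z",yaw)*Ro.from_euler("x",np.pi)).as_quat()
E
python3 - <<'E'
from h import *
np.set_printoptions(precision=4,suppress=True)
p=[.541,.029,.19]
for y in (A-np.pi/2,A+np.pi/2): print(y,inverse_kinematics(p,quat(y)))
js=[(abs(j[5]),y) for y in (A-np.pi/2,A+np.pi/2) if (j:=inverse_kinematics(p,quat(y))) is not None]
y=min(js)[1]; print("yaw",y)
move_ptp(p,quat(y)); print(current_position(),current_clock(),current_force())
c=capture("wrist"); np.savez("wrist.npz",**c); cv2.imwrite("pics/w0.png",c["image"])
print("cam",-c["R"].T@c["t"],c["R"])
for s in silhouettes("wrist","pin")[:3]:
    P=cloud(c,s["region"]); print(s["conf"],s["xy"],len(P))
    if len(P): t=P[P[:,2]>.095]; h=P[P[:,2]>.06]; print(t.mean(0) if len(t) else 0,h.mean(0),h.min(0),h.max(0),P[:,2].max())
E
```

```text
-0.27925268031909267 [-0.074   0.3088  1.6766 -0.      1.1562  0.2053]
2.8623399732707004 [-0.074   0.3088  1.6766  0.      1.1562 -2.9363]
yaw -0.27925268031909267
[0.541  0.0298 0.19  ] 3.075 [-1.0491 -0.3886  0.0574]
cam [0.5641 0.1099 0.3517] [[ 0.9618 -0.2738 -0.0002]
 [-0.2609 -0.9165  0.3034]
 [-0.0833 -0.2918 -0.9529]]
0.88 [481.2, 63.8] 1754
[0.7437 0.1011 0.0955] [0.74   0.102  0.0838] [0.734 0.092 0.06 ] [0.7552 0.1114 0.097 ] 0.09702265233702075
0.68 [397.3, 47.8] 627
0 [0.684  0.1381 0.0642] [0.6782 0.1316 0.0601] [0.6915 0.1449 0.0681] 0.06814593385121762
0.6 [246.4, 37.5] 635
0 [0.5496 0.1848 0.07  ] [0.5421 0.1784 0.0603] [0.5568 0.1936 0.0748] 0.07479218459465019
```

View pics/w0.png

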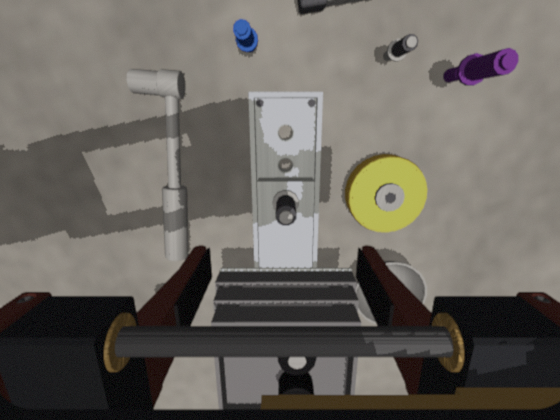

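The wrist view shows the pin's button at about (286,215), the middle hole at (285,165), the outer hole at (285,132), and the base edges near-vertical, so the yaw is good.

Run:
```python
from h import *
np.set_printoptions(precision=4,suppress=True)
c=dict(np.load("wrist.npz")); P=cloud(c); K=c["intrinsics"]; C=-c["R"].T@c["t"]
def ray(p,z):
    d=c["R"].T@np.linalg.inv(K)@[*p,1]; return C+d*(z-C[2])/d[2]
o,m=ray((285.3,132),.022),ray((285.3,165),.022)
print("outer",o,"mid",m,"start est",o-.07*D,np.rad2deg(np.arctan2(*(o-m)[1::-1])))
n=P[np.hypot(P[:,0]-.541,P[:,1]-.03)<.02]
for lo,hi in((.06,.08),(.08,.093),(.0955,.105)):
    t=n[(n[:,2]>lo)&(n[:,2]<hi)]; print(lo,len(t),t.mean(0),t.min(0),t.max(0))
# base edges: at columns ~250..322 rows
for r,z in ((120,.034),(150,.034)): print(ray((250,r),z),ray((322,r),z))
im=c["image"][90:270,200:370]; cv2.imwrite("pics/w1.png",cv2.resize(im,None,fx=3.3,fy=3.3,interpolation=cv2.INTER_CUBIC))
```

```text
outer [0.5614 0.0941 0.022 ] mid [0.5518 0.0601 0.022 ] start est [0.5421 0.0268 0.022 ] 74.20968457643033
0.06 99 [0.5441 0.0336 0.0705] [0.5337 0.0259 0.06  ] [0.552  0.0362 0.0797]
0.08 126 [0.5432 0.0302 0.0892] [0.5323 0.017  0.0802] [0.5519 0.0362 0.093 ]
0.0955 138 [0.5421 0.0264 0.0976] [0.5361 0.02   0.0957] [0.5478 0.0323 0.0997]
[0.5301 0.1159 0.034 ] [0.6007 0.0958 0.034 ]
[0.5209 0.0872 0.034 ] [0.5936 0.0665 0.034 ]
```

View pics/w1.png

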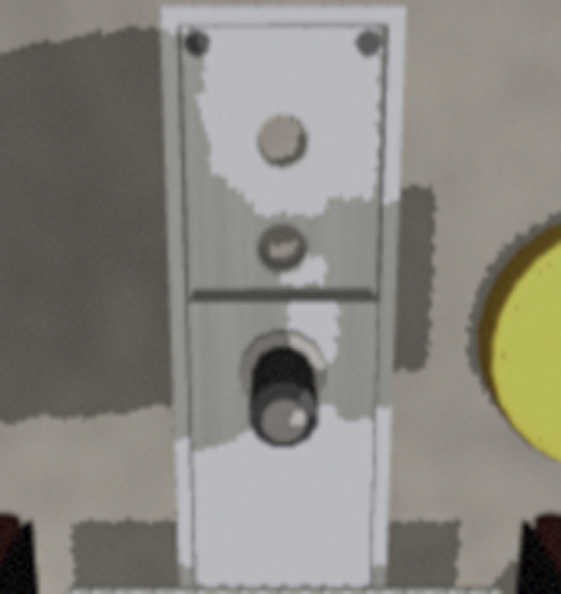

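Run:
```python
from h import *
np.set_printoptions(precision=4,suppress=True)
p=np.array([.542,.027,.057]); q=quat(A-np.pi/2)
print("hit",servo_line(p+[0,0,.05],q,rate=.12), servo_line(p,rate=.06,contact_N=8),current_position())
f0=np.array(current_force())
move_gripper(.0); print("gap",current_finger_gap(),np.array(current_force())-f0)
for z in (.006,.026):
    servo_line(p+[0,0,z],rate=.03); print(z,current_position(),current_finger_gap(),np.array(current_force())-f0)
print(current_clock())
c=capture("side"); cv2.imwrite("pics/s2.png",cv2.resize(c["image"][130:300,200:420],None,fx=3,fy=3))
n=cloud(c); n=n[np.hypot(n[:,0]-.542,n[:,1]-.027)<.02];
```

```text
hit False False [0.5423 0.027  0.0572]
gap 0.01984469084057446 [ 0.0294 -0.7527 -0.7975]
0.006 [0.5423 0.027  0.0636] 0.019640989981330015 [-0.7125 -0.1587  1.524 ]
0.026 [0.5423 0.027  0.0836] 0.0197175412949659 [ 0.4914 -0.4769  0.906 ]
7.225
```

View pics/s2.png

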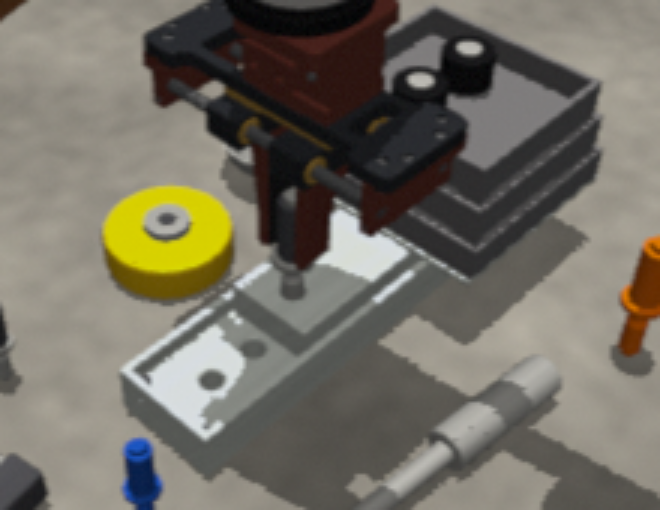

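The pin is out and held (raised 26 mm, the gap is steady at 19.7 mm). Next I draw the carriage out and insert the pin.

Run:
```python
from h import *
np.set_printoptions(precision=4,suppress=True)
p0=np.array(current_position()); p1=p0+.07*D
servo_line(p1,rate=.04); sleep(.2); print(p1,current_position(),current_force(),current_clock())
c=capture("scene"); P=cloud(c)
f0=np.array(current_force())
for z in (.0725,.062,.058,.0568):
    h=servo_line([p1[0],p1[1],z],rate=.025,contact_N=22)
    print(z,h,current_position(),np.array(current_force())-f0,current_finger_gap(),current_clock())
    if h: break
c=capture("side"); cv2.imwrite("pics/s3.png",cv2.resize(c["image"][130:300,200:420],None,fx=3,fy=3))
```

```text
[0.5616 0.0943 0.0835] [0.5614 0.0942 0.0834] [-1.4505 -1.4074 -5.4131] 9.375
0.0725 False [0.5615 0.0945 0.0719] [-0.4603  1.9151  0.6127] 0.019639458068064372 10.0167
0.062 False [0.5614 0.0944 0.0614] [-0.0347  1.2098  0.3302] 0.019598652216065368 10.5833
0.058 False [0.5613 0.0941 0.0577] [-0.9819  0.114   2.9428] 0.019771294933170723 10.8917
0.0568 False [0.5616 0.0942 0.057 ] [-1.3482 -0.3551  7.3056] 0.019058435838792867 11.1417
```

View pics/s3.png

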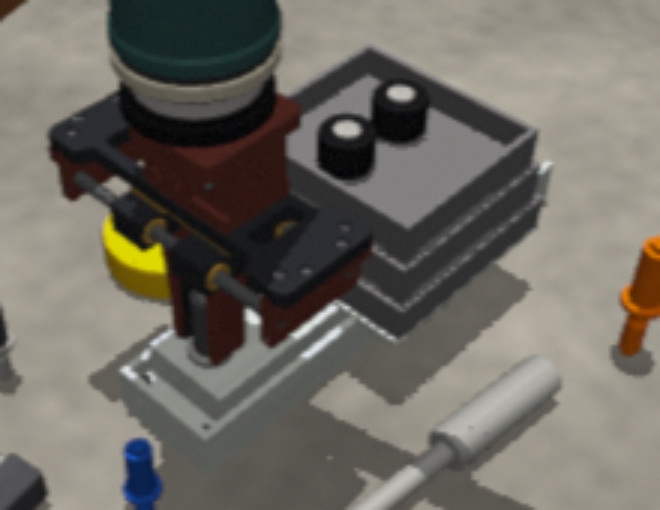

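The carriage is out and the collar is on or near its top. I'll press until firm contact, release, back off and check.

Run:
```python
from h import *
np.set_printoptions(precision=4,suppress=True)
p=np.array(current_position()); f0=np.array(current_force())
h=servo_line([p[0],p[1],.053],rate=.015,contact_N=18)
print(h,current_position(),np.array(current_force())-f0)
servo_line(np.array(current_position())+[0,0,.0008],rate=.02)
move_gripper(.05); print("gap",current_finger_gap(),current_force())
servo_line([p[0],p[1],.2],rate=.12)
for s,n in(("scene","f0"),("wrist","f1")):
    c=capture(s); P=cloud(c)
    n_=P[np.hypot(P[:,0]-.561,P[:,1]-.0945)<.02]; t=n_[n_[:,2]>.0955] 
    print(s,"pin top",len(t),t.mean(0),"z",np.percentile(n_[:,2],[90,95,99]))
    a=P[(np.hypot(P[:,0]-.561,P[:,1]-.0945)<.028)&(P[:,2]<.06)&(P[:,2]>.04)]; print("carriage top z",np.median(a[:,2]),"collar",np.histogram(a[:,2],bins=np.arange(.04,.061,.002))[0])
    if s=="scene": S=c["image"][140:280,160:360]
    else: W=c["image"]
cv2.imwrite("pics/f.png",np.hstack([cv2.resize(S,(400,280)),cv2.resize(W,(373,280))]))
print(current_clock(),current_force())
```

```text
True [0.5616 0.0943 0.0569] [ 1.2912 -0.6398  4.9235]
gap 0.049828780169684665 [ 0.5475  0.0412 -0.0403]
scene pin top 281 [0.571  0.0909 0.3143] z [0.3317 0.3384 0.5399]
carriage top z 0.046867299403825766 collar [  9  21 136 190  58  34  25   7   5   6]
wrist pin top 1092 [0.5655 0.1097 0.281 ] z [0.3075 0.3079 0.3085]
carriage top z 0.046737418008705296 collar [  2  26 235 901  35 122  51   5   5  13]
13.7667 [-0.0735  0.5175 -0.2818]
```

View pics/f.png

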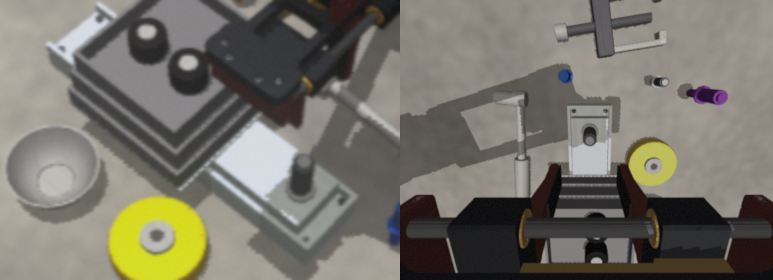

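The pictures show the pin upright in the carriage, clear of the gripper. I'll check its seating height from depth.

Run:
```python
from h import *
np.set_printoptions(precision=4,suppress=True)
old=dict(np.load("wrist.npz"))
def rep(P,xy,t):
    r=np.hypot(P[:,0]-xy[0],P[:,1]-xy[1]); n=P[(r<.02)&(P[:,2]<.12)]
    b=n[(n[:,2]>.0955)]; k=n[(n[:,2]>.049)&(n[:,2]<.057)]
    a=P[(r<.03)&(r>.016)&(P[:,2]<.05)&(P[:,2]>.044)]
    print(t,"button",len(b),b.mean(0) if len(b) else 0,"max z",n[:,2].max(),"95%",np.percentile(n[:,2],95),"collar",len(k),np.median(k[:,2]),"carriage",np.median(a[:,2]))
rep(cloud(old),(.542,.027),"wrist before")
s0=dict(np.load("scene.npz")); rep(cloud(s0),(.542,.027),"scene before")
for n in("wrist","scene","side"):
    c=capture(n); rep(cloud(c),(.5616,.0943),n+" now")
    for q in ("bowl","wheel","socket_wrench","bearing_puller"):
        if n=="side":
            for s in silhouettes(n,q)[:1]: print(q,s["conf"],np.median(cloud(c,s["region"]),0))
rep(cloud(dict(np.load("side.npz"))),(.542,.027),"side before")
```

```text
wrist before button 138 [0.5421 0.0264 0.0976] max z 0.099685200312629 95% 0.09780984960387938 collar 201 0.05154790169160045 carriage 0.04665256904320813
scene before button 30 [0.5412 0.0268 0.0977] max z 0.09978931408575864 95% 0.09696856779390836 collar 71 0.051744066639563796 carriage 0.04648224173714808
wrist now button 133 [0.5614 0.0938 0.0975] max z 0.09910397301611161 95% 0.09765537351856295 collar 185 0.051689096283623656 carriage 0.04657506336405495
scene now button 37 [0.5605 0.0946 0.0975] max z 0.09991596303913627 95% 0.0972011815986622 collar 83 0.050971963065370586 carriage 0.04649394309263379
side now button 32 [0.5618 0.097  0.0972] max z 0.09888884631138861 95% 0.0967566019147898 collar 84 0.05136902404426296 carriage 0.046227802682102
wheel 0.8 [0.6474 0.0118 0.0267]
socket_wrench 0.68 [0.4271 0.1076 0.0213]
bearing_puller 0.68 [0.6279 0.2498 0.0215]
side before button 30 [0.5427 0.0297 0.0968] max z 0.09918346607075045 95% 0.09594261786331128 collar 79 0.05114682341945601 carriage 0.04629182584926575
```

```bash
python3 -c "
from bench import *
print(current_clock()); close_job()"
```

```text
14.1167
the job is handed in; nothing more can be done
```

The pin now sits home in the outermost hole with the slide drawn out to it. I handed the job in at about 14.1 s of the 38 s allowed; the system gave no verdict.

I gripped the pin by its handle and pulled it up 26 mm. With its tip still in the carriage I drew the slide out 70 mm, pushed the pin down until it met firm contact, then let go and backed off.

Last checks:
- **Travel:** the pin moved 70.1 mm by the wrist camera. The scene and side cameras agree to about 1 mm.
- **Seating:** the pin's button and collar are at their original home height over the carriage to under 1 mm in all three cameras.
- **Release:** the gripper was clear of the pin, with the finger tips at 0.2 m height, and the wrist force was near zero.
- **Bystanders:** the wheel and puller are where they were. The wrench's measured middle moved about 4 mm, which may be network noise or a changed view of it; the arm never went near it. The network did not find the bowl in the last side view. It looks undisturbed in the scene picture taken after release, but I did not measure it.

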